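Lock the exercise bike's crank with its pin

ROBOT

A 6-joint arm with a two-finger parallel gripper is mounted at the origin on the work surface. World frame = base frame: x ahead of the robot, y to its left, z up, the work surface at z = 0. Lengths are in mm, angles in rad, forces in N, time in s.
With the tool pointing down it reaches from about 350 to 875 mm from the base axis. Payload 4.2 kg.
Tool frame: the origin (TCP) lies at the very end of the fingers, on their centre line; the grasp point (between the pads) lies 19 mm behind it; z points along the fingers, y is the line along which they close (so a half turn about z gives the same grasp; the last joint's range is limited). The gripper opens to 85 mm and grips with 20 to 120 N. Pads are 22 mm wide; open, the fingers measure 114 mm over their backs; the gripper's body (76 mm by 85 mm) begins 54 mm behind the grasp point. The pads swing forward as they close: fully open they stand 13 mm farther back than shut.
Start: joints at [1.404, 0.385, 0.008, 0, -1.194, -0.259], TCP at [258.122, 569.185, 231.312] pointing down, gripper open.
Joint ranges: [-3.14, 3.14], [-1.21, 2.06], [-1.07, 1.41], [-3.16, 2.05], [-2.99, -0.16], [-3.1, 3.1]. Speed limits (rad/s): [2.79, 2.79, 3.14, 3.14, 3.14, 3.14].

INTERFACE

Orientations are given as a unit quaternion [x, y, z, w].
In Python, from bench import arm, optics gives the robot as it stands. The module is installed in compiled form; this text tells all that it offers.
- The arm moves only by the tool step_arm, never from a script. Its argument "motion" is a list of rows, each an object with "dr": the turn, a rotation vector about the tool's x, y, z in units of 8 degrees (1.0 is 8 degrees), a list of three; "slide": the shift along the tool's x, y, z in mm, a list of three; "jaw": the finger opening in mm, from 0 to 85.4. A call has exactly 8 rows; each row is the pose to reach, as a shift and turn from the pose commanded when the call began, along the tool's axes at that moment; what a row does not reach only later rows make up. A row lasts 1/8 s, in which the tool goes at most 62.5 mm and 10.7 degrees, less where a joint would pass 70% of its speed; a pose out of reach is approached as far as the arm can. A call with a gripper value outside its range is refused whole. The fingers move at their own pace and stop on an object; the grip force is fixed at half the most. Time passes only in rows, so rows that repeat a pose let the fingers close, or fill a call up. It gives the time, the measured TCP pose, the force, the opening and the grip force at its end, in the units of the state.
- arm.read_state(): the state, without advancing time (a new reading comes with each control period).
- optics.get_image(name): name is "scene" or "side" or "wrist"; returns the picture (480x640x3 uint8, blue, green, red); there is no depth.
- optics.camera_info(name): a dict with "camera_matrix" (3x3 intrinsics, pixels), "view" (4x4, takes a point from world to camera coordinates); the wrist camera has in their place "T_tool_cam" (4x4, takes a point from camera to tool coordinates, whose origin is the TCP and whose axes are the flange's). Camera axes: x right, y up, looking along -z (the intrinsics and any distortion apply to the point x, -y, -z); pixel columns grow to the right and rows downward; lengths in mm; the calibration is good to about 2 mm. A picture is of the moment at which its call begins: read the wrist's pose just before it. camera_info takes no time and is no camera call.
- arm.job_done(): hands the job in; it is judged then, once.
The state is a dict: "clock": time; "joints": joint angles; "joint_vel": joint speeds; "joint_efforts": joint torques, N m; "position": TCP position; "ee_rot": TCP orientation; "contact_force": force on the tool from outside, world axes, zero at the start; "wrist_torque": the same for the moment, N m; "gripper_width": finger opening in mm; "grasp_force": force on a finger pad.
Only numpy, scipy, OpenCV 4.12 (cv2) and the standard library are available. Lean on these libraries where they do the work, as an engineer would, in place of code of your own. Each camera call takes 0.05 s, during which the arm holds its last target. There are 200 camera calls.

TASK

Swing the crank of the exercise bike's drive unit by its blue handle until the hole in the crank lies over the hole in the yellow lock block. Then take the red-handled lock pin out of the wooden pin block and push it down through both holes until its flange sits on the crank, and let go; the black and the yellow pins are not the ones wanted.

Things in the scene. Friction and masses are not known exactly. Their poses are not given: they have to be found in the camera images.
- crank_grip (a point): Point on the axis of the blue upright round handle (24 mm diameter, 55 mm tall) at the end of the flat aluminium crank arm; 38 mm above the arm's top face, 22 mm below the handle's top, 100 mm above the table. It is 165 mm from the crank's upright axle (dark hub). The crank swings level, takes 1 to 3 N at the handle and stays where left. x: from the axle out along the arm; z up.
- crank_eye (a point): Centre of the 30 mm round through hole in the crank arm, at the arm's top face, 62 mm above the table, 85 mm from the axle, on the line from axle to handle. The arm is 12 mm thick, 56 mm wide at the hole. x: from the axle out along the arm; z up. Lined up, it is straight above lock_hole.
- lock_hole (a point): Centre of the 30 mm round, 30 mm deep hole in the fixed yellow lock block (60 x 60 mm), at its top face, 48 mm above the table, 2 mm below the crank arm's underside. x: level, from the axle (85 mm away along -x) to this hole; z up. The crank starts swung 0.6 to 1.15 rad anticlockwise, seen from above, from lined up, and stops 0.5 rad past it.
- lock_pin: Loose steel pin with RED round handle, 0.10 to 0.21 kg. Origin: lower tip; z up the pin. Shank 14 mm diameter, 38 long, tapered tip; flange 50 diameter from 38 to 44; handle 26 diameter from 44 to 88. Starts upright in one of 3 holes, 75 apart along its y, of a fixed wooden block 50 high, flange on top; black and yellow pins of that height in the others. Home in the crank, its tip is 24 above the table.
Not all that is in view belongs to the job. What is shaped like the lock_pin but turquoise is not meant.

How it is judged (in metres and radians):
On the way, in this order (a step that is already met when the one before it is completed fails the run):
1. the hole in the crank has been swung over the lock block's hole (within 21 mm) (horizontal distance between crank_eye and lock_hole below 0.021 m), for 0.1 s.
2. the red pin is down through the crank into the lock block (horizontal distance between lock_pin and lock_hole below 0.012 m and z of lock_pin in the frame of lock_hole below -0.017 m and angle between lock_pin's own z axis and vertical below 0.17 rad and horizontal distance between crank_eye and lock_hole below 0.02 m), for 0.2 s.
At the end, for the whole second after the job is handed in: The red lock pin stands through the crank's hole and the lock block's hole: its tip at least 17 mm below the top of the lock block and within 12 mm of the hole's centre, tilted less than 10 degrees, the crank's hole within 20 mm of being over the lock hole, the pin released and at rest (all of step 2 and linear speed of lock_pin below 0.02 m/s); the robot touches nothing.
It also fails if it takes over 51 s, if anything falls off the work surface, if the arm or the gripper's body presses on something with over 40 N, if the wrist force passes 120 N, or if a joint passes its speed limit or range.

## Working session

There is one attempt and no reset: what is moved stays moved. The work goes in short steps, Python scripts to look and compute and a tool call to move; the robot and the scene stay as the last step left them, time stands still between calls to the robot, and variables do not carry over. Pictures are saved under pics/ and viewed, at most 10 in all, crops included, and the job is handed in when it is done.

Besides the shell and the picture viewer there is one more tool, called after "Request:" as name(argument=value, ...) on one line, values as JSON. step_arm: Moves the arm, as the interface text tells. Its arguments: {"type":"object","properties":{"motion":{"type":"array","items":{"type":"object","properties":{"dr":{"type":"array","items":{"type":"number"}},"slide":{"type":"array","items":{"type":"number"}},"jaw":{"type":"number"}}}}},"required":["motion"]}

```bash
mkdir -p pics
python3 - <<'E'
from bench import arm, optics
import cv2,numpy as np
a=optics.get_image("scene");b=optics.get_image("side")
cv2.imwrite("pics/scene.png",a);cv2.imwrite("pics/side.png",b)
print(arm.read_state())
for n in("scene","side","wrist"):print(n,optics.camera_info(n))
E
```

```text
{'clock': 0.1, 'joints': array([ 1.40360625e+00,  3.85445674e-01,  6.76988212e-03, -4.40918672e-04,
       -1.19394422e+00, -2.58595401e-01]), 'joint_vel': array([-9.67003255e-05, -1.20743067e-03,  5.27199375e-04,  3.93777647e-03,
       -5.12017871e-04, -2.20786358e-04]), 'joint_efforts': array([ 1.58339321e-04, -3.93319452e+01,  1.88929296e+01,  4.19794366e+00,
       -2.58711174e-03,  3.28751447e-06]), 'position': array([257.92038622, 568.74460422, 230.35347383]), 'ee_rot': array([ 9.77406193e-01, -2.11367598e-01, -1.63042031e-04,  9.20252252e-04]), 'contact_force': array([ 0.0076835 , -0.81061038,  0.01751879]), 'wrist_torque': array([ 0.01236682,  0.01628282, -0.01979366]), 'grasp_force': 0.0, 'gripper_width': 85.77811761461082}
scene {'camera_matrix': array([[597.45343135,   0.        , 309.9013086 ],
       [  0.        , 597.45343135, 231.51547838],
       [  0.        ,   0.        ,   1.        ]]), 'view': array([[ 3.96976523e-01,  9.17562467e-01, -2.21079174e-02,
        -1.36539706e+02],
       [-5.62020964e-01,  2.62056330e-01,  7.84511897e-01,
         2.54513308e+02],
[... 535 characters left out ...]
 [-5.34160323e-01,  5.72693805e-01,  6.21847694e-01,
        -5.32718896e+02],
       [ 0.00000000e+00,  0.00000000e+00,  0.00000000e+00,
         1.00000000e+00]])}
wrist {'camera_matrix': array([[398.97189498,   0.        , 319.8890207 ],
       [  0.        , 398.97189498, 239.87140007],
       [  0.        ,   0.        ,   1.        ]]), 'T_tool_cam': array([[-4.34359491e-04,  9.54623513e-01,  2.97814976e-01,
         7.68310513e+01],
       [ 9.99999870e-01,  3.34718998e-04,  3.85570966e-04,
         1.03430452e+00],
       [ 2.68390780e-04,  2.97815104e-01, -9.54623534e-01,
        -1.42378104e+02],
       [ 0.00000000e+00,  0.00000000e+00,  0.00000000e+00,
         1.00000000e+00]])}
```

View pics/scene.png

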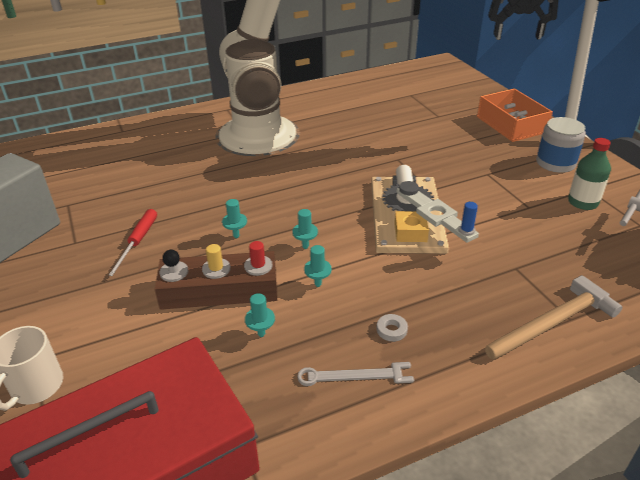

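View pics/side.png

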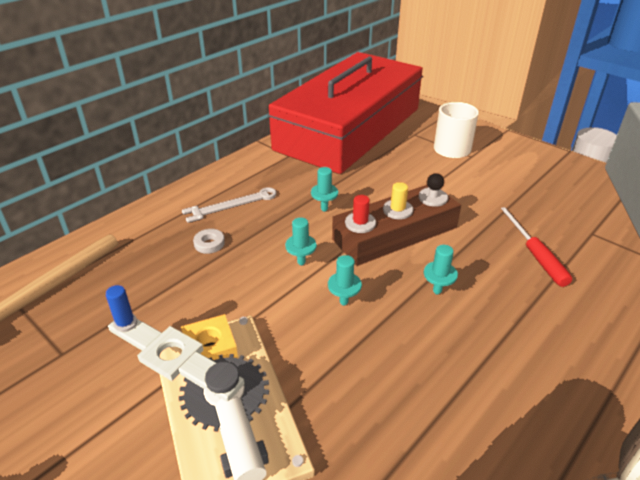

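Candidates for the red pin: red handle in the wooden block at scene (257,255) / side (361,210). Lookalikes are the black pin (172,262), the yellow pin (214,258), turquoise pins (233,215), (304,225), (318,263) and (258,312), the screwdriver (142,228), the bottle cap (601,145) and the toolbox. I choose the pin at (257,255). The blue handle is at scene (469,217) / side (119,307), the lock block at (410,228) / (212,335).

```bash
cat > h.py <<'E'
from bench import arm, optics
import cv2,numpy as np
from scipy.spatial.transform import Rotation as R
def cam(n,st=None):
    i=optics.camera_info(n);K=np.array(i["camera_matrix"])
    if n=="wrist":
        T=np.eye(4);T[:3,:3]=R.from_quat(st["ee_rot"]).as_matrix();T[:3,3]=st["position"]
        return K,np.linalg.inv(T@i["T_tool_cam"])
    return K,np.array(i["view"])
def ray(c,p):
    K,V=c;d=np.linalg.solve(K,[p[0],p[1],1.]);d=np.array([d[0],-d[1],-d[2]])
    Rm=V[:3,:3];return -Rm.T@V[:3,3],Rm.T@d
def onz(c,p,z):
    o,d=ray(c,p);return o+d*(z-o[2])/d[2]
def tri(rs):
    A=0;b=0
    for o,d in rs:
        d=d/np.linalg.norm(d);P=np.eye(3)-np.outer(d,d);A=A+P;b=b+P@o
    return np.linalg.solve(A,b)
def proj(c,X):
    K,V=c;x=V[:3,:3]@np.array(X,float)+V[:3,3];u=K@[x[0],-x[1],-x[2]];return u[:2]/u[2]
def blobs(img,lo,hi,box=(0,0,640,480),amin=60):
    h=cv2.cvtColor(img,cv2.COLOR_BGR2HSV);m=cv2.inRange(h,lo,hi)
    k=np.zeros_like(m);x0,y0,x1,y1=box;k[y0:y1,x0:x1]=255;m&=k
    n,l,s,c=cv2.connectedComponentsWithStats(m)
    return sorted([(int(s[i,4]),s[i,:4].tolist(),c[i].round(1).tolist()) for i in range(1,n) if s[i,4]>=amin],reverse=True),m
E
python3 - <<'E'
from h import *
a=cv2.imread("pics/scene.png");b=cv2.imread("pics/side.png")
S,D=cam("scene"),cam("side")
B=((105,120,40),(130,255,255));Rd=((0,170,70),(6,255,255));Y=((18,150,100),(28,255,255))
pa=blobs(a,*B,box=(440,180,500,260))[0];pb=blobs(b,*B,box=(90,270,150,340))[0]
print(pa,pb);print("blue",tri([ray(S,pa[0][2]),ray(D,pb[0][2])]),onz(S,pa[0][2],94.5),onz(D,pb[0][2],94.5))
pa=blobs(a,*Rd,box=(240,230,280,275))[0];pb=blobs(b,*Rd,box=(340,185,385,230))[0]
print(pa,pb);print("red",tri([ray(S,pa[0][2]),ray(D,pb[0][2])]),onz(S,pa[0][2],78),onz(D,pb[0][2],78))
c=np.hstack([cv2.resize(a[160:260,350:490],None,fx=2.8,fy=2.8,interpolation=2),cv2.resize(b[270:410,100:280],None,fx=2.2,fy=2.2,interpolation=2)[:280,:]] ) if 0 else None
A=cv2.resize(a[165:255,360:490],(780,540),interpolation=cv2.INTER_CUBIC);cv2.imwrite("pics/ca.png",A)
A=cv2.resize(b[280:420,100:280],(720,560),interpolation=cv2.INTER_CUBIC);cv2.imwrite("pics/cb.png",A)
E
```

```text
[(334, [462, 202, 15, 30], [469.0, 216.1])] [(715, [106, 286, 27, 40], [119.0, 305.3])]
blue [628.28443914 198.39012482  95.56990065] [627.18202847 199.43031632  94.5       ] [629.33058381 197.94452858  94.5       ]
[(321, [250, 241, 15, 27], [256.8, 253.7])] [(423, [352, 194, 18, 30], [360.6, 208.4])]
red [ 546.18778776 -188.07562182   80.07049701] [ 544.27696295 -187.11460011   78.        ] [ 547.809264   -190.91187549   78.        ]
```

View pics/ca.png

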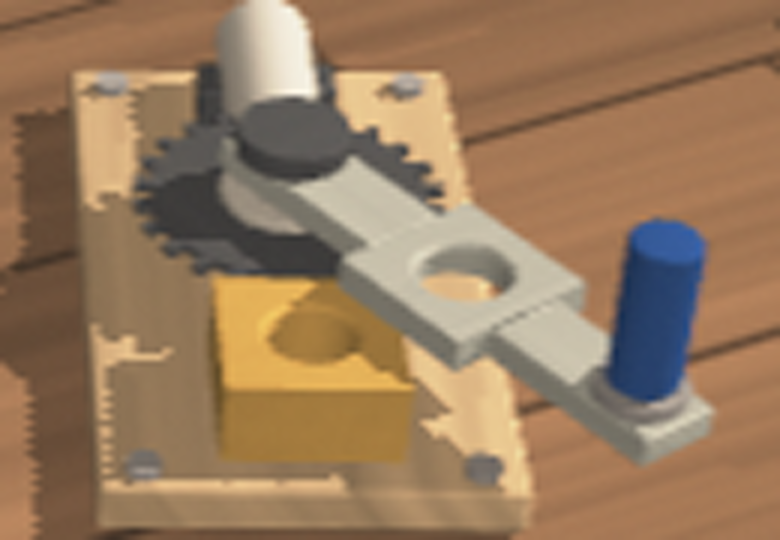

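View pics/cb.png

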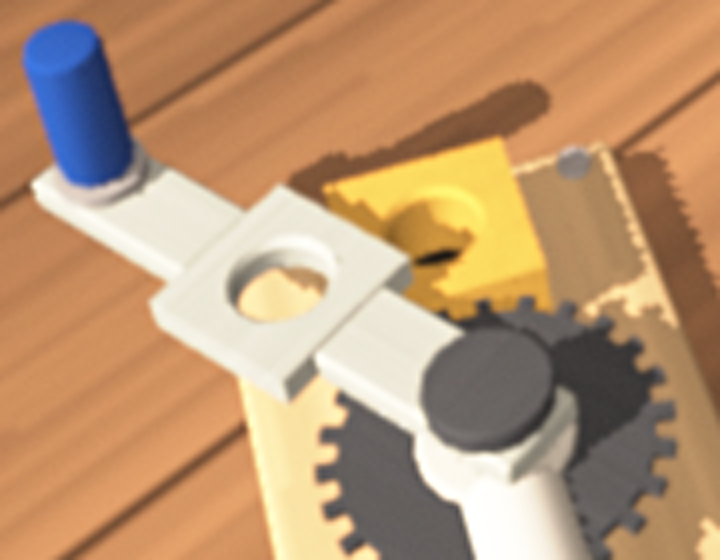

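Crops show: scene lock hole (412.5,220.8), crank eye (437.3,210.5), hub cap (409,188); side lock hole (209.2,336.2), eye (170.7,349.5), hub (222.5,377). The arm points to the blue handle, swung anticlockwise of the yellow block.

Run:
```python
from h import *
S,D=cam("scene"),cam("side")
for n,p,q,z in(("lock",(412.5,220.8),(209.2,336.2),48),("eye",(437.3,210.5),(170.7,349.5),62),("hub",(409.2,187.8),(222.5,377),80)):
    print(n,tri([ray(S,p),ray(D,q)]).round(1),onz(S,p,z).round(1),onz(D,q,z).round(1))
st=arm.read_state();print(R.from_quat(st["ee_rot"]).as_matrix().round(3))
# crank geometry
g=np.array([628.3,198.7]);
for e in (tri([ray(S,(437.3,210.5)),ray(D,(170.7,349.5))])[:2],):
    u=(g-e)/np.linalg.norm(g-e);print("len",np.linalg.norm(g-e),"axle",g-165*u,np.arctan2(u[1],u[0]))
```

```text
lock [542.2 132.4  46.8] [544.7 133.4  48. ] [540.  131.1  48. ]
eye [549.6 184.   60.5] [551.8 183.9  62. ] [547.6 183.6  62. ]
hub [465.4 169.8  66.9] [482.4 160.1  80. ] [455.9 173.9  80. ]
[[ 0.911 -0.413 -0.001]
 [-0.413 -0.911 -0.002]
 [ 0.     0.002 -1.   ]]
len 80.0385318842734 axle [466.09768435 168.44427659] 0.184411476533471
```

Request:
step_arm(motion=[{"slide":[490,184,40],"dr":[0,0,-4.36],"jaw":60},{"slide":[490,184,40],"dr":[0,0,-4.36],"jaw":60},{"slide":[490,184,40],"dr":[0,0,-4.36],"jaw":60},{"slide":[490,184,40],"dr":[0,0,-4.36],"jaw":60},{"slide":[490,184,40],"dr":[0,0,-4.36],"jaw":60},{"slide":[490,184,40],"dr":[0,0,-4.36],"jaw":60},{"slide":[490,184,40],"dr":[0,0,-4.36],"jaw":60},{"slide":[490,184,40],"dr":[0,0,-4.36],"jaw":60}])

```text
clock: 1.1
position: [608.3, 218.7, 193.0]
ee_rot: [0.996, 0.091, -0.0, 0.0]
contact_force: [-0.2, 1.3, 0.0]
gripper_width: 60.0
grasp_force: 0.0
```

Run:
```python
from h import *
optics.get_image("scene")
st=arm.read_state();W=cam("wrist",st);w=optics.get_image("wrist");cv2.imwrite("pics/w1.png",w)
Rm=R.from_quat(st["ee_rot"]).as_matrix();print(st["position"],R.from_matrix(Rm).as_euler("xyz"))
b,m=blobs(w,(105,120,40),(130,255,255));print(b[:3])
for X in((628.3,198.7,122),(549.6,184,62),(542.2,132.4,48)):print(proj(W,X))
```

```text
[612.13975422 213.22630926 191.69365373] [3.13889730e+00 1.05977338e-03 1.76894027e-01]
[(1568, [327, 197, 43, 56], [345.9, 227.5])]
[348.29004192 233.92259324]
[341.35735437 312.71445031]
[401.68244454 322.71343886]
```

View pics/w1.png

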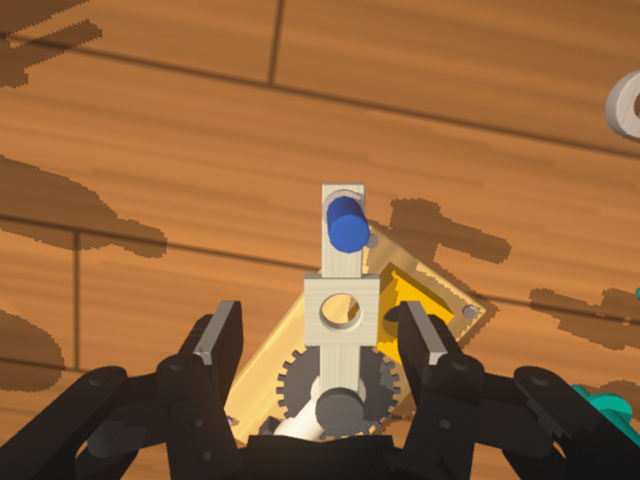

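Request:
step_arm(motion=[{"slide":[12,15,0],"dr":[0,0,0],"jaw":60},{"slide":[12,15,0],"dr":[0,0,0],"jaw":60},{"slide":[12,15,30],"dr":[0,0,0],"jaw":60},{"slide":[12,15,60],"dr":[0,0,0],"jaw":60},{"slide":[12,15,90],"dr":[0,0,0],"jaw":60},{"slide":[12,15,110],"dr":[0,0,0],"jaw":60},{"slide":[12,15,110],"dr":[0,0,0],"jaw":60},{"slide":[12,15,110],"dr":[0,0,0],"jaw":60}])

```text
clock: 2.2
position: [622.2, 208.8, 84.9]
ee_rot: [0.996, 0.092, 0.001, -0.0]
contact_force: [0.5, -0.2, 1.2]
gripper_width: 59.8
grasp_force: 0.0
```

Run:
```python
from h import *
optics.get_image("wrist");st=arm.read_state()
Rm=R.from_quat(st["ee_rot"]).as_matrix();print(st["clock"],st["position"],R.from_matrix(Rm).as_euler("xyz"))
print("to grip, tool axes",Rm.T@(np.array([628.3,198.7,81])-st["position"]))
```

```text
2.25 [622.37658316 208.78641311  85.1582935 ] [-3.14089648e+00 -2.59085722e-03  1.84171159e-01]
to grip, tool axes [ 3.96531265 11.00350071  4.16092167]
```

Request:
step_arm(motion=[{"slide":[4,11,4],"dr":[0,0,0],"jaw":60},{"slide":[4,11,4],"dr":[0,0,0],"jaw":60},{"slide":[4,11,4],"dr":[0,0,0],"jaw":40},{"slide":[4,11,4],"dr":[0,0,0],"jaw":20},{"slide":[4,11,4],"dr":[0,0,0],"jaw":15},{"slide":[4,11,4],"dr":[0,0,0],"jaw":15},{"slide":[4,11,4],"dr":[0,0,0],"jaw":15},{"slide":[4,11,4],"dr":[0,0,0],"jaw":15}])

```text
clock: 3.25
position: [627.8, 197.8, 79.9]
ee_rot: [0.996, 0.091, 0.0, -0.0]
contact_force: [-1.0, -0.1, 2.2]
gripper_width: 22.2
grasp_force: 58.6
```

Run:
```python
from h import *
st=arm.read_state()
Rm=R.from_quat(st["ee_rot"]).as_matrix();p=st["position"];yaw=R.from_matrix(Rm).as_euler("xyz")[2];print(st["clock"],p,yaw,st["gripper_width"],st["grasp_force"],st["contact_force"])
ax=np.array([466,169.]);r=p[:2]-ax;t0=np.arctan2(r[1],r[0]);L=np.hypot(*r);print("angle",t0,L)
T=-0.448-t0
for k in np.linspace(0,1,11)[1:]:
    t=t0+k*T;d=np.array([*(ax+L*np.array([np.cos(t),np.sin(t)])),p[2]])-p
    print(round(k,1),(Rm.T@d).round(1),"dz units",round(-k*T/np.radians(8),2))
```

```text
3.25 [627.83630419 197.8053213   79.89556252] 0.1830873982939032 22.20425000491755 58.598713874816895 [-1.03141969 -0.13780777  2.24914357]
angle 0.17614580265100052 164.37985244783715
0.1 [-0.4 10.3 -0. ] dz units 0.45
0.2 [-1.4 20.5 -0. ] dz units 0.89
0.3 [-3.1 30.6 -0. ] dz units 1.34
0.4 [-5.4 40.6 -0. ] dz units 1.79
0.5 [-8.3 50.4 -0. ] dz units 2.24
0.6 [-11.8  60.   -0. ] dz units 2.68
0.7 [-15.9  69.4  -0. ] dz units 3.13
0.8 [-20.6  78.6  -0. ] dz units 3.58
0.9 [-25.9  87.4  -0. ] dz units 4.02
1.0 [-31.7  95.8  -0. ] dz units 4.47
```

Gripped. Swing half, then half.

Request:
step_arm(motion=[{"slide":[-0.4,10.3,0],"dr":[0,0,0.45],"jaw":15},{"slide":[-1.4,20.5,0],"dr":[0,0,0.89],"jaw":15},{"slide":[-3.1,30.6,0],"dr":[0,0,1.34],"jaw":15},{"slide":[-5.4,40.6,0],"dr":[0,0,1.79],"jaw":15},{"slide":[-8.3,50.4,0],"dr":[0,0,2.24],"jaw":15},{"slide":[-11.8,60,0],"dr":[0,0,2.68],"jaw":15},{"slide":[-15.9,69.4,0],"dr":[0,0,3.13],"jaw":15},{"slide":[-15.9,69.4,0],"dr":[0,0,3.13],"jaw":15}])

```text
clock: 4.25
position: [623.9, 126.1, 79.9]
ee_rot: [0.992, -0.127, -0.001, 0.0]
contact_force: [-4.6, 0.3, 4.4]
gripper_width: 22.6
grasp_force: 58.9
```

```bash
cat > s.py <<'E'
from h import *
st=arm.read_state()
Rm=R.from_quat(st["ee_rot"]).as_matrix();p=st["position"];yaw=R.from_matrix(Rm).as_euler("xyz")[2];print(st["clock"],p,yaw,st["gripper_width"],st["grasp_force"],st["contact_force"])
ax=np.array([466,169.]);r=p[:2]-ax;t0=np.arctan2(r[1],r[0]);L=np.hypot(*r);print("angle",t0,L)
T=-0.448-t0
for k in (.33,.67,1):
    t=t0+k*T;d=np.array([*(ax+L*np.array([np.cos(t),np.sin(t)])),p[2]])-p
    print(round(k,1),(Rm.T@d).round(1),"dz units",round(-k*T/np.radians(8),2))
E
python3 s.py
```

```text
4.25 [623.94094805 126.1312352   79.92188113] -0.25429114510113937 22.584401147308306 58.93377721309662 [-4.58029535  0.33879407  4.42849277]
angle -0.2650374281365305 163.65535147324903
0.3 [-0.4  9.9  0. ] dz units 0.43
0.7 [-1.4 20.   0. ] dz units 0.88
1 [-3.1 29.7  0. ] dz units 1.31
```

Request:
step_arm(motion=[{"slide":[-0.4,9.9,0],"dr":[0,0,0.43],"jaw":15},{"slide":[-1.4,20,0],"dr":[0,0,0.88],"jaw":15},{"slide":[-3.1,29.7,0],"dr":[0,0,1.31],"jaw":15},{"slide":[-3.1,29.7,0],"dr":[0,0,1.31],"jaw":15},{"slide":[-3.1,29.7,0],"dr":[0,0,1.31],"jaw":15},{"slide":[-3.1,29.7,0],"dr":[0,0,1.31],"jaw":15},{"slide":[-3.1,29.7,0],"dr":[0,0,1.31],"jaw":15},{"slide":[-3.1,29.7,0],"dr":[0,0,1.31],"jaw":15}])

```text
clock: 5.25
position: [613.6, 98.9, 79.9]
ee_rot: [0.976, -0.216, -0.001, 0.0]
contact_force: [-4.9, 0.6, 7.0]
gripper_width: 22.7
grasp_force: 59.0
```

```bash
python3 s.py
python3 - <<'E'
from h import *
a=optics.get_image("scene");b=optics.get_image("side")
S,D=cam("scene"),cam("side")
def crop(i,c,X):
    u,v=np.int32(proj(c,X));print(u-32,v-36);return cv2.resize(i[v-36:v+36,u-32:u+32],(400,450),interpolation=2)
X=(542.2,132.4,60)
cv2.imwrite("pics/al.png",np.hstack([crop(a,S,X),crop(b,D,X)]))
E
```

```text
5.25 [613.59861714  98.85470126  79.8735322 ] -0.4347641963235551 22.724286057169785 59.033639430999756 [-4.88066307  0.60871566  6.95725342]
angle -0.44364707657661695 163.41883220005698
0.3 [-0.   0.2  0. ] dz units 0.01
0.7 [-0.   0.5  0. ] dz units 0.02
1 [-0.   0.7  0. ] dz units 0.03
379 179
174 293
```

View pics/al.png

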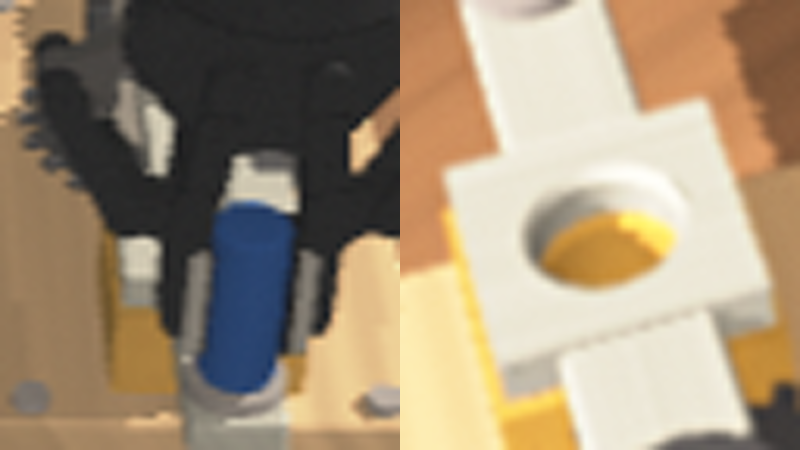

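The side crop shows the eye centred at about (207,331), with the yellow lock hole visible through it, so they are nearly concentric. Now plan the pin grasp.

Run:
```python
from h import *
a=cv2.imread("pics/scene.png");b=cv2.imread("pics/side.png")
S,D=cam("scene"),cam("side")
print("eye",onz(D,(207.3,330.9),62))
for n,p,q in(("yel",(214,258),(399,197)),("blk",(171.5,258),(436,182))):print(n,tri([ray(S,p),ray(D,q)]).round(1))
pa=blobs(a,(78,100,40),(92,255,255),amin=150)[0];pb=blobs(b,(78,100,40),(92,255,255),box=(270,150,500,320),amin=150)[0]
for i in pa:print("S",i,onz(S,i[2],50).round(0))
for i in pb:print("D",i,onz(D,i[2],50).round(0))
```

```text
eye [537.96766557 133.63014712  62.        ]
yel [ 521.7 -259.6   77. ]
blk [ 496.5 -329.4   83.3]
S (781, [246, 294, 29, 43], [259.1, 314.7]) [ 660. -226.   50.]
S (637, [305, 245, 26, 42], [317.3, 265.1]) [588. -90.  50.]
S (549, [293, 209, 24, 40], [304.6, 227.8]) [478. -68.  50.]
S (526, [223, 199, 24, 39], [233.7, 217.3]) [ 387. -183.   50.]
D (973, [328, 256, 34, 49], [344.4, 279.8]) [477. -68.  50.]
D (967, [424, 245, 34, 49], [441.0, 268.8]) [ 386. -183.   50.]
D (808, [286, 218, 30, 47], [300.3, 240.4]) [587. -90.  50.]
D (623, [311, 168, 27, 43], [324.0, 187.9]) [ 659. -226.   50.]
```

Request:
step_arm(motion=[{"slide":[0,0,0],"jaw":60,"dr":[0,0,0]},{"slide":[0,0,0],"jaw":60,"dr":[0,0,0]},{"slide":[0,0,0],"jaw":60,"dr":[0,0,0]},{"slide":[0,0,-40],"jaw":60,"dr":[0,0,0]},{"slide":[0,0,-90],"jaw":60,"dr":[0,0,0]},{"slide":[0,0,-120],"jaw":60,"dr":[0,0,0]},{"slide":[0,0,-120],"jaw":60,"dr":[0,0,0]},{"slide":[0,0,-120],"jaw":60,"dr":[0,0,0]}])

```text
clock: 6.35
position: [613.7, 98.5, 198.7]
ee_rot: [0.976, -0.217, -0.001, 0.0]
contact_force: [-0.1, -0.1, -1.1]
gripper_width: 59.9
grasp_force: 0.0
```

Request:
step_arm(motion=[{"slide":[12,57,0],"dr":[0,0,0],"jaw":60},{"slide":[24,115,0],"dr":[0,0,0],"jaw":60},{"slide":[36,173,0],"dr":[0,0,0],"jaw":60},{"slide":[48,231,0],"dr":[0,0,0],"jaw":60},{"slide":[60,288,0],"dr":[0,0,0],"jaw":60},{"slide":[60,288,0],"dr":[0,0,0],"jaw":60},{"slide":[60,288,0],"dr":[0,0,0],"jaw":60},{"slide":[60,288,0],"dr":[0,0,0],"jaw":60}])

```text
clock: 7.35
position: [546.9, -186.6, 199.0]
ee_rot: [0.976, -0.216, -0.001, 0.0]
contact_force: [0.2, -0.7, 0.0]
gripper_width: 60.0
grasp_force: 0.0
```

Run:
```python
from h import *
st=arm.read_state();W=cam("wrist",st);w=optics.get_image("wrist");a=optics.get_image("scene");b=optics.get_image("side")
S,D=cam("scene"),cam("side")
Rm=R.from_quat(st["ee_rot"]).as_matrix();p=st["position"];print(st["clock"],p,R.from_matrix(Rm).as_euler("xyz"))
bl,m=blobs(w,(0,150,60),(6,255,255));print(bl[:3],proj(W,(546.2,-188.1,100)),proj(W,(546.2,-188.1,78)))
print("to grip",(Rm.T@(np.array([546.2,-188.1,67])-p)).round(1))
def crop(i,u,v):
    u=int(np.clip(u,32,608));v=int(np.clip(v,36,444));return cv2.resize(i[v-36:v+36,u-32:u+32],(266,300),interpolation=2)
u,v=bl[0][2]
top=np.hstack([crop(a,412,216),crop(b,207,334)])
cv2.imwrite("pics/w2.png",np.vstack([cv2.resize(w,(532,299)),top]))
```

```text
7.35 [ 546.88386726 -186.63236112  198.96463421] [ 3.14129711e+00  1.06499609e-03 -4.35313329e-01]
[(2251, [567, 326, 54, 80], [594.0, 363.6]), (1595, [302, 210, 39, 51], [321.1, 235.2])] [320.92975238 242.04171403] [320.84905626 232.31113241]
to grip [1.00e-01 1.60e+00 1.32e+02]
```

View pics/w2.png

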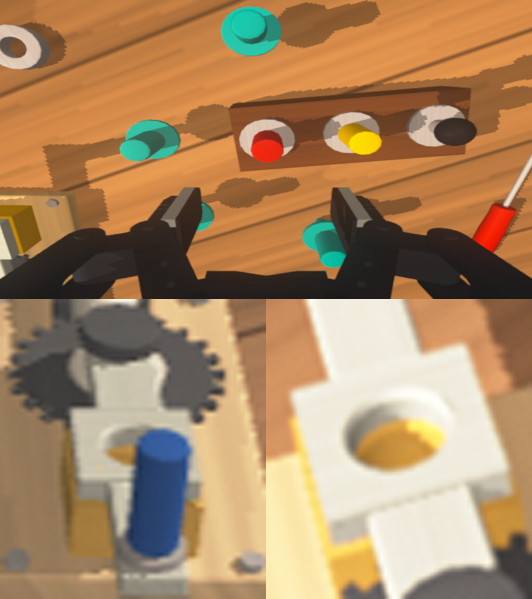

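The wrist view shows the red pin of the wooden block at (321,235), exactly as predicted, with the yellow pin clear to the right. The crank stayed over the lock hole. Descending and gripping.

Request:
step_arm(motion=[{"slide":[0,1.6,40],"dr":[0,0,0],"jaw":58},{"slide":[0,1.6,80],"dr":[0,0,0],"jaw":58},{"slide":[0,1.6,110],"dr":[0,0,0],"jaw":58},{"slide":[0,1.6,132],"dr":[0,0,0],"jaw":58},{"slide":[0,1.6,132],"dr":[0,0,0],"jaw":58},{"slide":[0,1.6,132],"dr":[0,0,0],"jaw":40},{"slide":[0,1.6,132],"dr":[0,0,0],"jaw":15},{"slide":[0,1.6,132],"dr":[0,0,0],"jaw":15}])

```text
clock: 8.5
position: [547.2, -189.1, 69.3]
ee_rot: [0.976, -0.216, 0.002, -0.0]
contact_force: [-0.0, 1.6, 4.1]
gripper_width: 24.5
grasp_force: 58.9
```

Request:
step_arm(motion=[{"slide":[0,0,0],"dr":[0,0,0],"jaw":15},{"slide":[0,0,0],"dr":[0,0,0],"jaw":15},{"slide":[0,0,0],"dr":[0,0,0],"jaw":15},{"slide":[0,0,-10],"dr":[0,0,0],"jaw":15},{"slide":[0,0,-30],"dr":[0,0,0],"jaw":15},{"slide":[0,0,-60],"dr":[0,0,0],"jaw":15},{"slide":[0,0,-110],"dr":[0,0,0],"jaw":15},{"slide":[0,0,-140],"dr":[0,0,0],"jaw":15}])

```text
clock: 9.5
position: [546.2, -189.4, 210.1]
ee_rot: [0.976, -0.217, 0.001, -0.0]
contact_force: [0.3, -0.2, -2.9]
gripper_width: 24.4
grasp_force: 59.0
```

Request:
step_arm(motion=[{"slide":[-20,-41,0],"dr":[0,0,0],"jaw":15},{"slide":[-44,-91,0],"dr":[0,0,0],"jaw":15},{"slide":[-68,-141,0],"dr":[0,0,0],"jaw":15},{"slide":[-92,-191,0],"dr":[0,0,0],"jaw":15},{"slide":[-116,-241,0],"dr":[0,0,0],"jaw":15},{"slide":[-140.5,-290,0],"dr":[0,0,0],"jaw":15},{"slide":[-140.5,-290,0],"dr":[0,0,0],"jaw":15},{"slide":[-140.5,-290,0],"dr":[0,0,0],"jaw":15}])

```text
clock: 10.5
position: [540.8, 132.8, 207.3]
ee_rot: [0.976, -0.217, -0.001, 0.0]
contact_force: [-0.5, -0.4, -2.0]
gripper_width: 24.5
grasp_force: 59.3
```

Run:
```python
from h import *
a=optics.get_image("scene");b=optics.get_image("side");st=arm.read_state()
S,D=cam("scene"),cam("side")
Rm=R.from_quat(st["ee_rot"]).as_matrix();p=st["position"];print(st["clock"],p,R.from_matrix(Rm).as_euler("xyz"),st["gripper_width"])
print("to home",(Rm.T@(np.array([541.5,132.8,81])-p)).round(1))
for i,c in((a,S),(b,D)):
    print(proj(c,p-[0,0,57]),proj(c,(541.5,132.8,62)))
def crop(i,u,v):
    u,v=int(u),int(v);return cv2.resize(i[v-60:v+60,u-40:u+40],(400,600),interpolation=2)
cv2.imwrite("pics/t.png",np.hstack([crop(a,412,180),crop(b,207,310)]))
```

```text
10.6 [541.1742116  131.95205325 207.43704634] [ 3.14092183e+00  5.57893427e-04 -4.38352422e-01] 24.448100066618757
to home [  0.   -1.  126.4]
[415.50400069 176.05335369] [411.99931244 214.25840979]
[197.22901282 279.04091595] [206.08952176 329.13284706]
```

View pics/t.png

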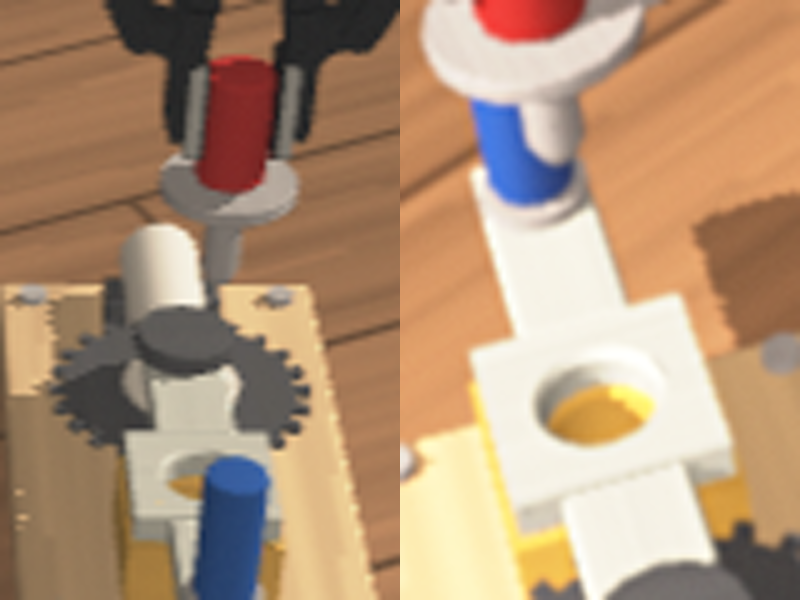

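Run:
```python
from h import *
S,D=cam("scene"),cam("side")
print("tip",tri([ray(S,(417.3,175.5)),ray(D,(197.6,281.5))]),"eye",tri([ray(S,(413,215.4)),ray(D,(207,329.4))]))
```

```text
tip [539.16108313 135.18449188 149.64350197] eye [542.65392624 132.70122339  60.13680125]
```

Request:
step_arm(motion=[{"slide":[2,0.4,30],"dr":[0,0,0],"jaw":15},{"slide":[2,0.4,60],"dr":[0,0,0],"jaw":15},{"slide":[2,0.4,75],"dr":[0,0,0],"jaw":15},{"slide":[2,0.4,80],"dr":[0,0,0],"jaw":15},{"slide":[2,0.4,88],"dr":[0,0,0],"jaw":15},{"slide":[2,0.4,96],"dr":[0,0,0],"jaw":15},{"slide":[2,0.4,100],"dr":[0,0,0],"jaw":15},{"slide":[2,0.4,100],"dr":[0,0,0],"jaw":15}])

```text
clock: 11.6
position: [543.0, 131.9, 107.4]
ee_rot: [0.976, -0.217, -0.0, 0.0]
contact_force: [-0.9, 0.2, -1.7]
gripper_width: 24.0
grasp_force: 59.3
```

Tip is 12 mm inside the crank with no contact force. Continuing down.

Request:
step_arm(motion=[{"slide":[0,0,6],"dr":[0,0,0],"jaw":15},{"slide":[0,0,12],"dr":[0,0,0],"jaw":15},{"slide":[0,0,17],"dr":[0,0,0],"jaw":15},{"slide":[0,0,21],"dr":[0,0,0],"jaw":15},{"slide":[0,0,24],"dr":[0,0,0],"jaw":15},{"slide":[0,0,26],"dr":[0,0,0],"jaw":15},{"slide":[0,0,26],"dr":[0,0,0],"jaw":15},{"slide":[0,0,26],"dr":[0,0,0],"jaw":15}])

```text
clock: 12.6
position: [543.2, 131.9, 81.7]
ee_rot: [0.976, -0.217, 0.0, -0.0]
contact_force: [-0.1, -0.5, -1.5]
gripper_width: 23.9
grasp_force: 59.4
```

Request:
step_arm(motion=[{"slide":[0,0,1],"dr":[0,0,0],"jaw":15},{"slide":[0,0,1],"dr":[0,0,0],"jaw":30},{"slide":[0,0,1],"dr":[0,0,0],"jaw":60},{"slide":[0,0,1],"dr":[0,0,0],"jaw":60},{"slide":[0,0,1],"dr":[0,0,0],"jaw":60},{"slide":[0,0,-30],"dr":[0,0,0],"jaw":60},{"slide":[0,0,-80],"dr":[0,0,0],"jaw":60},{"slide":[0,0,-120],"dr":[0,0,0],"jaw":60}])

```text
clock: 13.6
position: [543.4, 131.9, 203.5]
ee_rot: [0.976, -0.217, 0.001, -0.0]
contact_force: [0.2, -0.2, -0.0]
gripper_width: 60.1
grasp_force: 0.0
```

Run:
```python
from h import *
a=optics.get_image("scene");b=optics.get_image("side");st=arm.read_state()
print(st["clock"],st["position"],st["contact_force"])
S,D=cam("scene"),cam("side")
q=[]
for i,c in((a,S),(b,D)):
    u,v=proj(c,(542,132.5,90)).astype(int);bl=blobs(i,(0,150,60),(6,255,255),box=(u-30,v-30,u+30,v+30))[0];q.append(ray(c,bl[0][2]));print(bl[0],proj(c,(542.2,132.4,90)))
print("handle centre (expect z 90)",tri(q))
def crop(i,u,v):
    u,v=int(u),int(v);return cv2.resize(i[v-60:v+60,u-40:u+40],(400,600),interpolation=2)
cv2.imwrite("pics/end.png",np.hstack([crop(a,412,200),crop(b,207,310)]))
```

```text
13.7 [545.90729056 132.85711705 207.10768219] [ 0.85349103  0.33950247 -0.3623422 ]
(270, [406, 190, 15, 25], [412.9, 201.5]) [413.23198361 202.79516235]
(642, [193, 296, 23, 36], [204.1, 313.4]) [203.12118595 313.75833141]
handle centre (expect z 90) [540.3317845  132.31835611  91.88055112]
```

View pics/end.png

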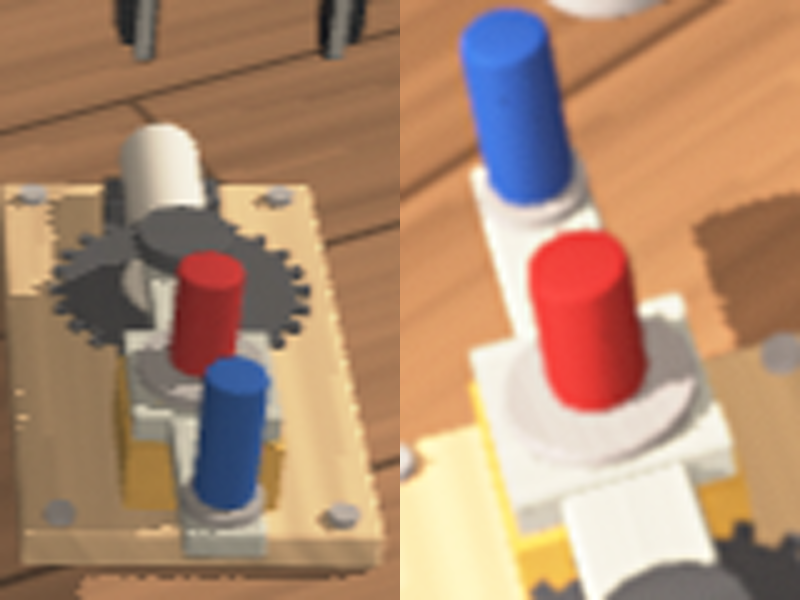

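The red pin stands upright with its flange flat on the crank (side about (204,313), scene (413,201)) and the gripper is clear. Handing in.

```bash
python3 -c "
from bench import arm
print(arm.job_done())"
```

```text
the job is handed in; nothing more can be done
None
```

The crank is swung into line, and the red lock pin stands through it into the lock block with its flange on the crank and the gripper clear. I handed the job in at about 13.7 s; the hand-in returned no verdict.

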